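Load the missing cell into the robot's sprung cell holder

ROBOT

A 7-joint arm with a two-finger parallel gripper is mounted at the origin on the work surface. World frame = base frame: x ahead of the robot, y to its left, z up, the work surface at z = 0. Lengths are in m, angles in rad, forces in N, time in s.
With the tool pointing down it reaches from about 0.4 to 0.85 m from the base axis. Payload 10.4 kg.
Tool frame: the origin (TCP) lies at the very end of the fingers, on their centre line; the grasp point (between the pads) lies 19 mm behind it (manip.grip_point_offset is the distance from the TCP to the grasp point, in m); z points along the fingers, y is the line along which they close (so a half turn about z gives the same grasp; the last joint's range is limited). The gripper opens to 85 mm and grips with 20 to 120 N. Pads are 22 mm wide; open, the fingers measure 114 mm over their backs; the gripper's body (76 mm by 85 mm) begins 54 mm behind the grasp point. The pads swing forward as they close: fully open they stand 13 mm farther back than shut.
Start: joints at [-1.361, 0.332, -0.065, 1.46, 0.022, 1.35, -0.088], TCP at [0.144, 0.608, 0.204] pointing down, gripper open.
Joint ranges: [-2.6, 2.6], [-0.5, 2.12], [-1.47, 1.34], [0.16, 2.42], [-1.27, 4.41], [0.06, 2.06], [-2.6, 2.6]. Speed limits (rad/s): [2.22, 2.22, 2.79, 2.79, 3.14, 3.14, 3.14].

INTERFACE

Orientations are given as a unit quaternion [x, y, z, w].
In Python, from workcell import manip gives the robot as it stands. The module is installed in compiled form; this text tells all that it offers.
- The arm moves only by the shell command python3 -m inch 'ROWS' [OPENING] [FORCE]. ROWS is JSON, a list of rows, each a list of 2 entries, a list of its own where there are three numbers: the shift along the tool's x, y, z each as a share of 0.08 m, from -1 to 1, then the turn, a rotation vector about the tool's x, y, z each as a share of 45 degrees, from -1 to 1. A call has exactly 10 rows; each row is the pose to reach, as a shift and turn from the pose commanded when the call began, along the tool's axes at that moment; what a row does not reach only later rows make up. A row lasts 1/10 s, in which the tool goes at most 50 mm and 8.59 degrees, less where a joint would pass 70% of its speed; a pose out of reach is approached as far as the arm can. A call with a number of a shift or a turn outside -1 to 1 is refused whole. A call with a gripper value outside its range is refused whole. OPENING is the opening, from 0 (shut) to 1 (fully open), set as the call begins (- or left out, the last holds). The fingers move at their own pace and stop on an object; FORCE is the grip in N (left out, the last holds). Time passes only in rows, so rows that repeat a pose let the fingers close, or fill a call up. It gives the time, the measured TCP pose, the force, the opening and the grip force at its end, in the units of the state.
- manip.get_obs(): the state, without advancing time (a new reading comes with each control period).
- manip.camera(name): name is "side" or "top" or "wrist"; returns the picture (420x560x3 uint8, red, green, blue); there is no depth.
- manip.camera_params(name): a dict with "fov_y" (degrees; the focal length in pixels is half the picture's height over the tangent of half this angle, whatever the lens; pixels are square), "cx", "cy" (the principal point, pixels), "k1" (the pictures are not rectified: a ray, as slopes to the right and down, at radius r is drawn at 1 + k1 r^2 times it, then the intrinsics apply), "camera_from_world" (4x4, takes a point from world to camera coordinates); the wrist camera has in their place "T_tool_cam" (4x4, takes a point from camera to tool coordinates, whose origin is the TCP and whose axes are the flange's). Camera axes: x right, y up, looking along -z (the intrinsics and any distortion apply to the point x, -y, -z); pixel columns grow to the right and rows downward; lengths in m; the calibration is good to about 2 mm. A picture is of the moment at which its call begins: read the wrist's pose just before it. camera_params takes no time and is no camera call.
- manip.hand_in(): hands the job in; it is judged then, once.
The state is a dict: "clock": time; "joint_pos": joint angles; "joint_velocities": joint speeds; "tau": joint torques, N m; "position": TCP position; "ee_rot": TCP orientation; "ft_force": force on the tool from outside, world axes, zero at the start; "torque": the same for the moment, N m; "grip_width": opening from 0.0 (shut) to 1.0 (fully open); "grasp_force": force on a finger pad.
Only numpy, scipy, OpenCV 4.12 (cv2) and the standard library are available. Lean on these libraries where they do the work, as an engineer would, in place of code of your own. Each camera call takes 0.05 s, during which the arm holds its last target. There are 200 camera calls.

TASK

The student robot on the bench is short of one cell. Take the long cell from the white rack and load it into the empty holder on the robot's deck: flat end first, down into the trough and against the spring, then press the button end down until it pops in between the springy ears and the cell lies fully home. Press gently: neither squash the spring solid nor push the holder right down on its rubber mounts. Let go, and leave the short cells and the other loose things where they lie.

Things in the scene. Friction and masses are not known exactly. Their poses are not given: they have to be found in the camera images.
- cell_center (a point): Centre of the long cell to be loaded: a loose grey cylinder, 21 mm diameter, 70 mm long, about 70 g, lying level in one of three places (which varies) of a white rack, axis 31 mm above the bench, next places 60 mm away. Local x runs along it to its button end. Two V rests, 6 mm thick, up to 27 mm above the bench, carry it 21 mm either side of the centre: grasp it in the middle.
- cell_plus (a point): Centre of the long cell's button-end face, 35 mm from its centre. The steel button stands 1.3 mm proud of the face, is 9 mm wide and only for the eye (nothing touches it).
- cell_minus (a point): Centre of the long cell's flat-end face, 35 mm from its centre on the other side.
- bay_seat (a point): Where the loaded cell's centre belongs in the empty black holder on the robot's clear deck. Local x runs along the trough from spring to stop wall (roughly to the arm's left), z up. In this frame, mm: trough floor z -10.5, deck z -29.5. Open at the sides for fingers from x -20 to +18, floor only 13 wide there; else 31 wide. A filled holder of the same form stands 80 to one side.
- bay_stop (a point): Centre of the stop wall's face, 35 mm from bay_seat along its x, where the button end's face ends up. Wall 27 mm wide, 12.5 mm thick. At the spring end two flat cheeks guide the cell, 12.5 mm either side of the middle, from x -35 to -20 in bay_seat's frame, up to z +7, flared outwards above z -1.
- bay_lead (a point): Top edge of the lead-in on the stop wall: x +44.5, z +14.5 mm in bay_seat's frame. From here a slick slant falls, 29 degrees off vertical, to the top of the wall's upright face (x +35, z -2.5). A cell end pressed down on the slant slides down it and drives the cell back against the spring (some 8 N, pressed near x +14).
- spring_tip (a point): Foremost point of the empty holder's spring (coil with a domed steel tip, dome radius 6 mm), on the axis of the loaded cell: x -29 mm in bay_seat's frame when free; it moves with the spring. The spring's block behind it reaches from x -47 to -61 mm, up to z +13.5.
- spring (a joint): How far the spring is pushed in: 0 free, 0.006 m with the cell loaded, 0.012 m squashed solid. It starts to give at 2.0 N and stiffens by 0.5 N per mm.
- cell_c_center (a point): Centre of a short thick cell in the rack (26 mm diameter, 50 mm long); leave it.
- cell_aa_center (a point): Centre of a short thin cell in the rack (14.5 mm diameter, 50 mm long); leave it.
- screwdriver: Loose screwdriver lying on the bench between rack and robot; leave it.
- tape: Loose roll of black tape lying on the bench, 90 mm in diameter, 24 mm high, origin at the centre of its under side; leave it.
- collar: Loose steel shaft collar lying on the robot's deck, 28 mm in diameter, 12 mm high, origin at the centre of its under side; leave it.
- spare_wheel: Loose wheel lying flat on the bench, 100 mm in diameter, about 30 mm high, origin at the centre of its under side; leave it.
- bay_ears (a point): Middle between the two springy ears that hold the button end: x +22 to +32, noses at z +1.5 mm in bay_seat's frame, 18.6 mm apart when free, flared wide above (tops at z +10.5). The 21 mm cell has to be pressed down between them: it meets them 6 to 7 mm above home, resistance climbs to 9 to 14 N (pressed near x +14), at 2 to 5 mm above home it pops through and is held.
- bay (a joint): How far the empty holder has sunk on its soft rubber mounts, about 0 at rest: it gives 1 mm for every 3 N of downward push, and its mounts bottom at 0.0085 m. bay_seat and the other points of the holder move with it. It also gives along its length, 1 mm for every 2 N, up to 4 mm.
Mind the look-alikes: they are no part of the job. Leave any blue or red look-alike of the part that bears cell_center alone.

How it is judged:
By the outcome, as a careful person would: the job done as asked, in the order asked, and still so for the second after the job is handed in, with the robot touching nothing.
It also fails if it takes over 70 s, if anything falls off the work surface, if the arm or the gripper's body presses on something with over 40 N, if the wrist force passes 120 N, or if a joint passes its speed limit or range.

## Working session

There is one attempt and no reset: what is moved stays moved. The work goes in short steps, Python scripts to look and compute and a shell command to move; the robot and the scene stay as the last step left them, time stands still between calls to the robot, and variables do not carry over. Pictures are saved under pics/ and viewed, at most 10 in all, crops included, and the job is handed in when it is done.

```bash
mkdir -p pics
cat > h.py <<'E'
import numpy as np, cv2, json
from workcell import manip
from scipy.spatial.transform import Rotation as R
def snap(n,f):
    o=manip.get_obs(); im=manip.camera(n); cv2.imwrite('pics/'+f,im[:,:,::-1]); 
    json.dump({'p':list(map(float,o['position'])),'q':list(map(float,o['ee_rot']))},open('pics/'+f+'.json','w')); return im
def cam(n,f=None):
    c=manip.camera_params(n); F=210/np.tan(np.radians(c['fov_y'])/2)
    if n=='wrist':
        s=json.load(open('pics/'+f+'.json')); T=np.eye(4);T[:3,:3]=R.from_quat(s['q']).as_matrix();T[:3,3]=s['p']
        W=T@np.array(c['T_tool_cam'])
    else: W=np.linalg.inv(np.array(c['camera_from_world']))
    return c,F,W
def ray(n,uv,f=None):
    c,F,W=cam(n,f); K=np.array([[F,0,c['cx']],[0,F,c['cy']],[0,0,1.]])
    d=(np.array(uv,float)-[c['cx'],c['cy']])/F; u=d.copy()
    for _ in range(30): u=d/(1+c['k1']*(u@u))
    return W[:3,3], W[:3,:3]@np.array([u[0],-u[1],-1.])
def onz(n,uv,z,f=None):
    o,d=ray(n,uv,f); return o+d*(z-o[2])/d[2]
def tri(rs):
    A=0;b=0
    for o,d in rs:
        d=d/np.linalg.norm(d);P=np.eye(3)-np.outer(d,d);A=A+P;b=b+P@o
    x=np.linalg.solve(A,b); return x,[np.linalg.norm(np.cross(x-o,d/np.linalg.norm(d))) for o,d in rs]
def proj(n,p,f=None):
    c,F,W=cam(n,f); q=np.linalg.inv(W)@np.r_[p,1]; s=np.array([q[0],-q[1]])/-q[2]; s=s*(1+c['k1']*(s@s)); return s*F+[c['cx'],c['cy']]
E
python3 - <<'E'
from h import *
a=snap('top','top.png');b=snap('side','side.png');w=snap('wrist','w0.png')
for n in('top','side'):
    c,F,W=cam(n);print(n,W[:3,3].round(3),(-W[:3,2]).round(2),F,c['k1'])
print(manip.camera_params('wrist'))
print(manip.get_obs(), manip.grip_point_offset)
cv2.imwrite('pics/ts.png',np.vstack([np.hstack([a,b])])[:,:,::-1])
cv2.imwrite('pics/top2.png',cv2.resize(a,(800,600),interpolation=2)[:,:,::-1])
cv2.imwrite('pics/side2.png',cv2.resize(b,(800,600),interpolation=2)[:,:,::-1])
E
```

```text
top [ 0.363 -0.091  1.192] [ 0.14  0.02 -0.99] 411.82295263603334 -0.0555768267835641
side [0.192 0.697 0.742] [ 0.31 -0.73 -0.61] 427.3458480506528 -0.01813817459788038
{'fov_y': 59.81808494005868, 'cx': 279.6320971380516, 'cy': 210.30517536744733, 'k1': -0.06817383917954123, 'T_tool_cam': array([[-6.44751099e-04,  9.58702119e-01,  2.84411378e-01,
         7.23529291e-02],
       [ 9.99999003e-01,  9.75493764e-04, -1.02125830e-03,
        -4.07214716e-04],
       [-1.25652403e-03,  2.84410436e-01, -9.58701791e-01,
        -1.69565850e-01],
       [ 0.00000000e+00,  0.00000000e+00,  0.00000000e+00,
         1.00000000e+00]])}
{'clock': 0.15, 'joint_pos': array([-1.36060506,  0.33272386, -0.06469515,  1.4607305 ,  0.02159551,
        1.34993193, -0.08848596]), 'joint_velocities': array([ 3.46373399e-04, -1.02567688e-03, -4.04593642e-05, -2.97060941e-03,
       -1.00965063e-03, -1.89153286e-04,  3.56497243e-04]), 'tau': array([ 5.61039524e-04, -6.25830173e+01,  4.93270182e-02, -3.91853249e+01,
        1.63190294e-02,  7.54484528e-03, -2.84565459e-06]), 'position': array([0.14411369, 0.60783104, 0.20310904]), 'ee_rot': array([ 1.16120554e-01,  9.93234975e-01, -5.47738464e-04, -4.12156674e-05]), 'ft_force': array([ 0.75340267,  0.10772753, -0.10718553]), 'torque': array([-0.01026953,  0.0187017 , -0.01966705]), 'grasp_force': 0.0, 'grip_width': 0.9952958732073586} 0.0187
```

View pics/top2.png

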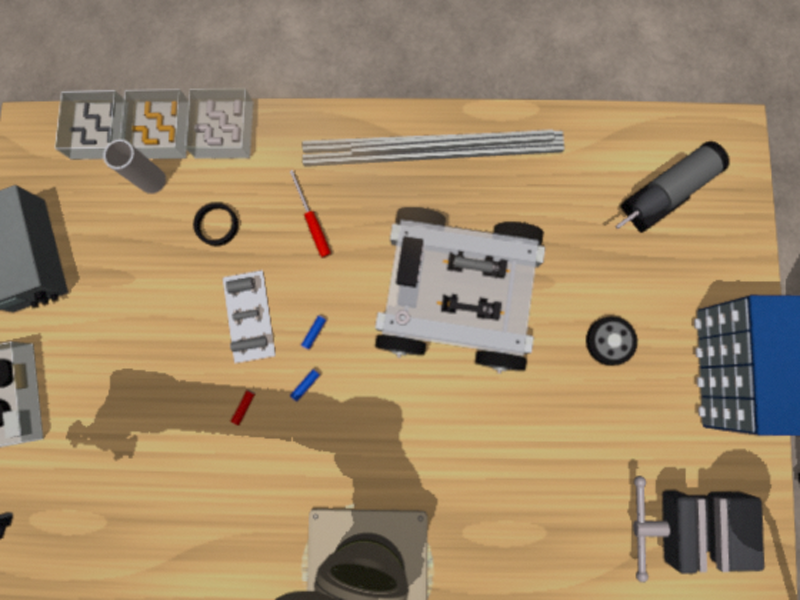

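View pics/side2.png

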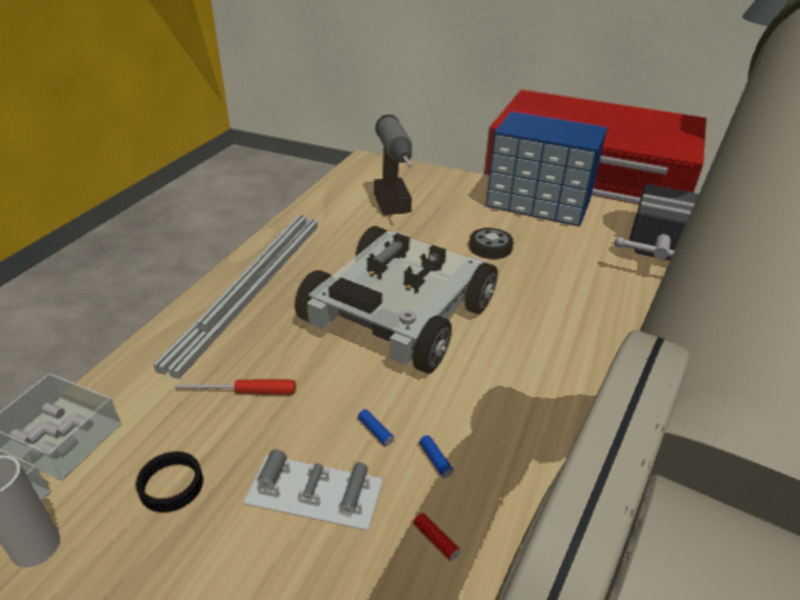

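Top view: the white rack holds three grey cells at (242,285), (247,315) and (250,344). The blue and red cells are look-alikes on the bench. The holders are at (477,264), which looks filled, and (472,305), which looks empty. I'll confirm both in an enlarged crop.

Run:
```python
from h import *
a=cv2.imread('pics/top.png');b=cv2.imread('pics/side.png')
A=a[185:257,150:198];C=a[170:230,300:360]
def r(x,w,h): return cv2.resize(x,(w,h),interpolation=cv2.INTER_CUBIC)
S=b[310:372,165:275];D=b[160:210,250:320]
o=np.zeros((600,800,3),np.uint8)
o[:360,:240]=r(A,240,360)      # x5 
o[:300,240:540]=r(C,300,300)  # x5 
o[360:600,0:426]=r(S,426,240) # x3.87
o[360:600,440:776]=r(D,336,240)# x4.8
cv2.imwrite('pics/crop1.png',o)
```

```text
(no output)
```

View pics/crop1.png

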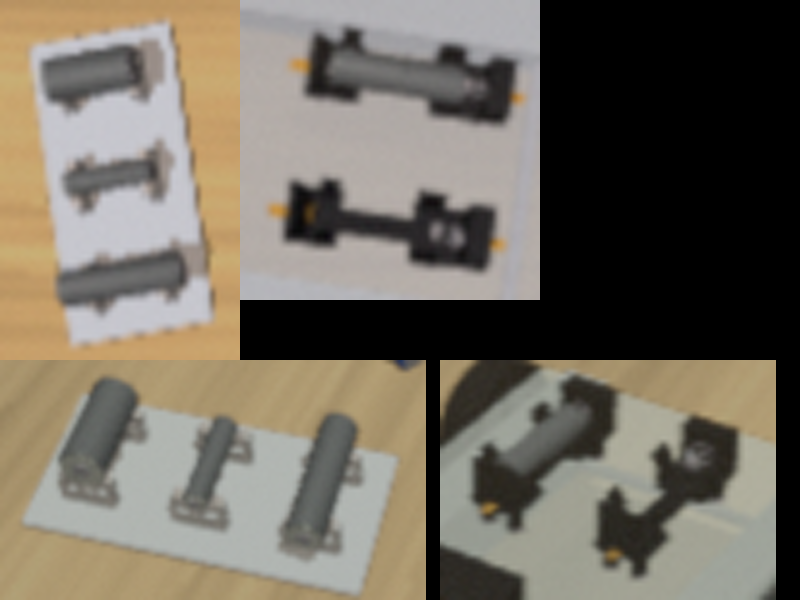

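The long cell is the one at the end of the rack, (174.6,240) in original top pixels, because it is thinner than the C cell and longer than the other two. The empty holder is the lower one, with its spring on the right (arm's right) and its stop on the left. Next I'll compute coarse positions and the wrist move.

Run:
```python
from h import *
A=lambda x,y:(150+x/5-.5,185+y/5-.5)
C=lambda x,y:(300+(x-240)/5-.5,170+y/5-.5)
e1=onz('top',A(60,285),.031);e2=onz('top',A(184,268),.031)
print('cell',e1,e2,(e1+e2)/2,np.linalg.norm(e1-e2))
# holder height: triangulate orange tabs: top & side
S=lambda x,y:(165+x/3.87-.5,310+(y-360)/3.87-.5);D=lambda x,y:(250+(x-440)/4.8-.5,160+(y-360)/4.8-.5)
l=tri([ray('top',C(275,210)),ray('side',D(613,553))]);print('left orange',l)
for z in(.08,.1,.12):print(z,onz('top',C(275,210),z),onz('top',C(498,244),z))
o=manip.get_obs();print(o['position'],R.from_quat(o['ee_rot']).as_matrix().round(3))
```

```text
cell [0.43445884 0.27851375 0.031     ] [0.44518458 0.20762625 0.031     ] [0.43982171 0.24307    0.031     ] 0.07169434623415298
left orange (array([ 0.51422716, -0.13055255,  0.10326602]), [np.float64(0.0011781913113793716), np.float64(0.0011781913113793662)])
0.08 [ 0.51862899 -0.13107687  0.08      ] [ 0.50140312 -0.25238621  0.08      ]
0.1 [ 0.51582833 -0.13035237  0.1       ] [ 0.49891235 -0.24947938  0.1       ]
0.12 [ 0.51302768 -0.12962786  0.12      ] [ 0.49642159 -0.24657255  0.12      ]
[0.14411369 0.60783104 0.20310904] [[-0.973  0.231 -0.   ]
 [ 0.231  0.973 -0.001]
 [-0.    -0.001 -1.   ]]
```

```bash
for i in 1 2 3 4; do python3 -m inch '[[[-0.1,-0.07,0.01],[0,0,0]],[[-0.2,-0.14,0.03],[0,0,0]],[[-0.3,-0.22,0.05],[0,0,0]],[[-0.4,-0.29,0.06],[0,0,0]],[[-0.5,-0.36,0.08],[0,0,0]],[[-0.6,-0.43,0.1],[0,0,0]],[[-0.7,-0.5,0.11],[0,0,0]],[[-0.8,-0.58,0.13],[0,0,0]],[[-0.9,-0.65,0.15],[0,0,0]],[[-0.93,-0.72,0.16],[0,0,0]]]' 0.6 30 | tail -1; done
python3 -m inch '[[[-0.1,-0.07,0.01],[0,0,0.1]],[[-0.2,-0.14,0.03],[0,0,0.2]],[[-0.3,-0.22,0.05],[0,0,0.3]],[[-0.4,-0.29,0.06],[0,0,0.4]],[[-0.5,-0.36,0.08],[0,0,0.5]],[[-0.6,-0.43,0.1],[0,0,0.6]],[[-0.7,-0.5,0.11],[0,0,0.7]],[[-0.8,-0.58,0.13],[0,0,0.8]],[[-0.9,-0.65,0.15],[0,0,0.9]],[[-0.93,-0.72,0.16],[0,0,1]]]'
python3 -m inch '[[[0,0,0],[0,0,0.1]],[[0,0,0],[0,0,0.2]],[[0,0,0],[0,0,0.3]],[[0,0,0],[0,0,0.4]],[[0,0,0],[0,0,0.48]],[[0,0,0],[0,0,0.51]],[[0,0,0],[0,0,0.51]],[[0,0,0],[0,0,0.51]],[[0,0,0],[0,0,0.51]],[[0,0,0],[0,0,0.51]]]'
python3 - <<'E'
from h import *
w=snap('wrist','w1.png'); cv2.imwrite('pics/w1b.png',cv2.resize(w,(800,600),interpolation=2)[:,:,::-1])
o=manip.get_obs();print(o['joint_pos'],o['position'],R.from_quat(o['ee_rot']).as_matrix().round(3))
E
```

```text
grasp_force: 0.0
grasp_force: 0.0
grasp_force: 0.0
grasp_force: 0.0
clock: 5.15
position: [0.4401, 0.2414, 0.1395]
ee_rot: [0.489, 0.872, -0.0, 0.0]
ft_force: [-0.8, -0.3, 0.2]
grip_width: 0.602
grasp_force: 0.0
clock: 6.15
position: [0.4397, 0.2421, 0.1397]
ee_rot: [0.651, 0.759, 0.0, -0.0]
ft_force: [-0.6, 0.4, 0.8]
grip_width: 0.605
grasp_force: 0.0
[-0.89385408  0.10388019  0.31971995  1.88101916 -0.03561789  1.16209432
 -0.40906698] [0.43970276 0.24211973 0.1397125 ] [[-0.152  0.988  0.   ]
 [ 0.988  0.152  0.   ]
 [ 0.     0.    -1.   ]]
```

View pics/w1b.png

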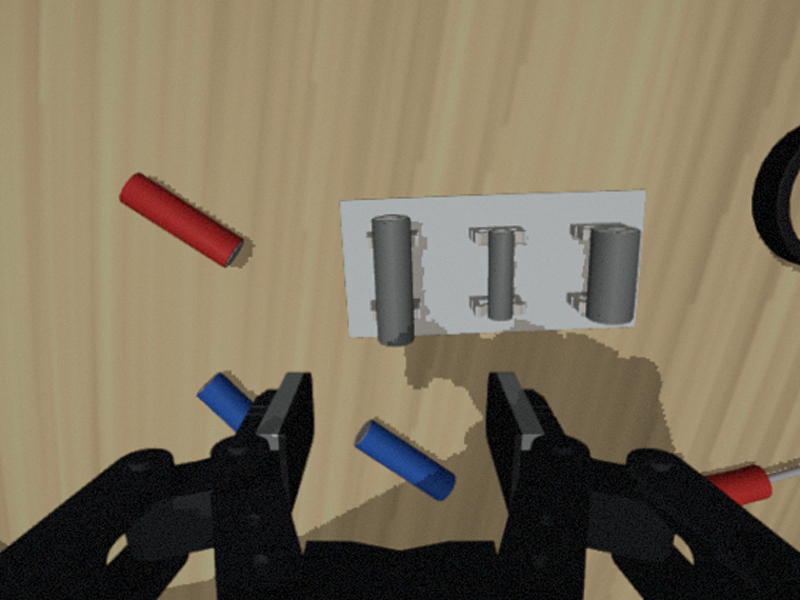

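The long cell is at (393,280), with its ends at (391,217) and (396,340). I'll enlarge it to find the button end.

Run:
```python
from h import *
w=cv2.imread('pics/w1.png')
b=cv2.imread('pics/side.png')
o=np.zeros((600,800,3),np.uint8)
o[:,:400]=cv2.resize(w[140:250,240:313],(400,600),interpolation=cv2.INTER_CUBIC)
o[:,400:]=cv2.resize(b[322:373,230:264],(400,600),interpolation=cv2.INTER_CUBIC)
o=np.clip(o.astype(float)*1.6,0,255).astype(np.uint8)
cv2.imwrite('pics/c2.png',o)
```

```text
(no output)
```

View pics/c2.png

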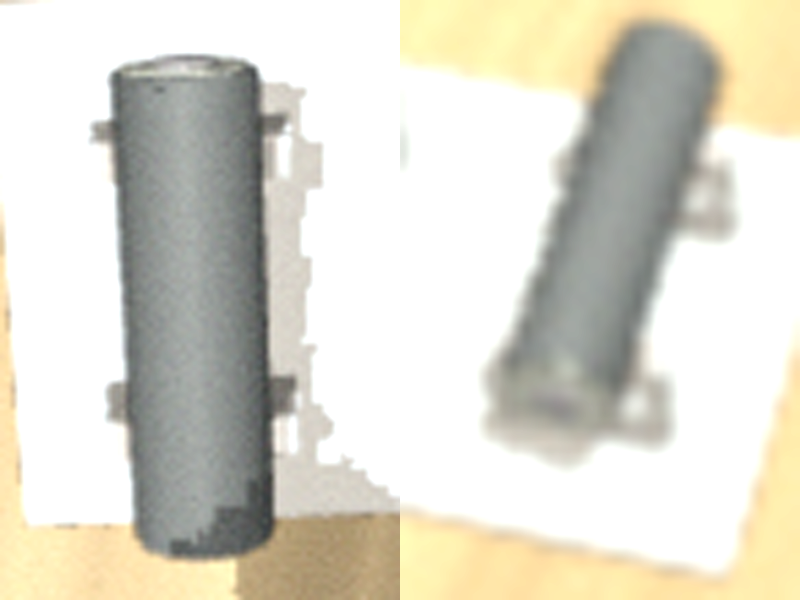

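The button's raised bump shows on the +y end (crop 184,62), and the side view agrees. So the flat end is already at -y, facing the spring end, and no half turn is needed.

Run:
```python
from h import *
U=lambda x,y:(240+x*73/400-.5,140+y*110/600-.5)
a=onz('wrist',U(184,68),.031,'w1.png');b=onz('wrist',U(202.5,546),.031,'w1.png')
m=(a+b)/2;d=a-b
print(a,b,m,np.linalg.norm(d),np.degrees(np.arctan2(d[1],d[0])))
o=manip.get_obs();M=R.from_quat(o['ee_rot']).as_matrix()
print(np.degrees(np.arctan2(M[1,0],M[0,0])), (M.T@(np.r_[m[:2],.031-.0187]-o['position']))/.08)
```

```text
[0.42928422 0.27697026 0.031     ] [0.44241082 0.20707642 0.031     ] [0.43584752 0.24202334 0.031     ] 0.07111580049095512 100.63668677042385
98.73864560781304 [ 0.00596587 -0.04784415  1.59265597]
```

```bash
python3 -m inch '[[[0,-0.01,0.09],[0,0,-0.01]],[[0,-0.02,0.2],[0,0,-0.02]],[[0,-0.03,0.3],[0,0,-0.02]],[[0,-0.035,0.4],[0,0,-0.02]],[[0,-0.035,0.5],[0,0,-0.02]],[[0,-0.035,0.6],[0,0,-0.02]],[[0,-0.035,0.7],[0,0,-0.02]],[[0,-0.035,0.8],[0,0,-0.02]],[[0,-0.035,0.9],[0,0,-0.02]],[[0,-0.035,1.0],[0,0,-0.02]]]' 0.55
python3 -m inch '[[[0,0,0.09],[0,0,0]],[[0,0,0.18],[0,0,0]],[[0,0,0.27],[0,0,0]],[[0,0,0.36],[0,0,0]],[[0,0,0.45],[0,0,0]],[[0,0,0.52],[0,0,0]],[[0,0,0.58],[0,0,0]],[[0,0,0.58],[0,0,0]],[[0,0,0.58],[0,0,0]],[[0,0,0.58],[0,0,0]]]'
python3 - <<'E'
from h import *
w=snap('wrist','w2.png')
cv2.imwrite('pics/w2b.png',cv2.resize(w[150:420,160:400],(711,600)[:2] if 0 else (533,600),interpolation=2)[:,:,::-1])
E
```

```text
clock: 7.2
position: [0.437, 0.2417, 0.059]
ee_rot: [0.645, 0.764, 0.0, -0.0]
ft_force: [0.4, -0.1, -0.2]
grip_width: 0.55
grasp_force: 0.0
clock: 8.2
position: [0.4372, 0.2419, 0.0136]
ee_rot: [0.645, 0.764, 0.0, 0.0]
ft_force: [0.3, 0.0, 0.3]
grip_width: 0.551
grasp_force: 0.0
```

View pics/w2b.png

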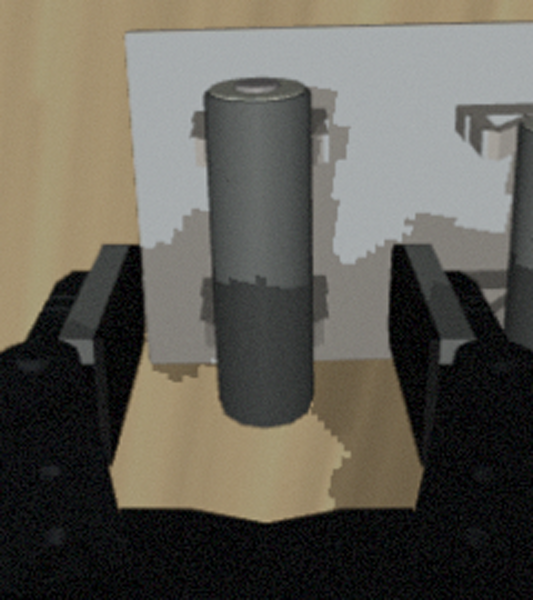

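The button at (258,86) is clear, and the cell is centred between the fingers. Now I'll check the alignment along the cell.

Run:
```python
from h import *
k=240/533
U=lambda x,y:(160+x*k-.5,150+y*k-.5)
a=onz('wrist',U(258,92),.031,'w2.png');b=onz('wrist',U(266,408),.031,'w2.png')
m=(a+b)/2;d=a-b
print(a,b,m,np.linalg.norm(d),np.degrees(np.arctan2(d[1],d[0])))
o=manip.get_obs();M=R.from_quat(o['ee_rot']).as_matrix()
print(np.degrees(np.arctan2(M[1,0],M[0,0])),M.T@(m-o['position']))
```

```text
[0.42922971 0.27655334 0.031     ] [0.44252751 0.20684773 0.031     ] [0.43587861 0.24170053 0.031     ] 0.07096269600996286 100.80059111011353
99.61245434427929 [ 5.59396091e-05 -1.25285569e-03 -1.74039924e-02]
```

```bash
python3 -m inch '[[[0,-0.015,0.015],[0,0,-0.026]],[[0,-0.015,0.015],[0,0,-0.026]],[[0,-0.015,0.015],[0,0,-0.026]],[[0,-0.015,0.015],[0,0,-0.026]],[[0,-0.015,0.015],[0,0,-0.026]],[[0,-0.015,0.015],[0,0,-0.026]],[[0,-0.015,0.015],[0,0,-0.026]],[[0,-0.015,0.015],[0,0,-0.026]],[[0,-0.015,0.015],[0,0,-0.026]],[[0,-0.015,0.015],[0,0,-0.026]]]' 0 45
python3 -m inch '[[[0,0,-0.05],[0,0,0]],[[0,0,-0.12],[0,0,0]],[[0,0,-0.22],[0,0,0]],[[0,0,-0.32],[0,0,0]],[[0,0,-0.43],[0,0,0]],[[0,0,-0.55],[0,0,0]],[[0,0,-0.67],[0,0,0]],[[0,0,-0.79],[0,0,0]],[[0,0,-0.9],[0,0,0]],[[0,0,-1],[0,0,0]]]'
python3 - <<'E'
from h import *
o=manip.get_obs();M=R.from_quat(o['ee_rot']).as_matrix()
# target above holder: seat approx
h=np.array([.141,.99]);tgt=np.array([.5065,-.19,.24])
print(o['position'],o['joint_pos'],(M.T@(tgt-o['position']))/.08, np.degrees(np.arctan2(M[1,0],M[0,0])))
E
```

```text
clock: 9.25
position: [0.4368, 0.2421, 0.0135]
ee_rot: [0.638, 0.77, 0.001, 0.0]
ft_force: [-1.1, -2.6, 11.9]
grip_width: -0.002
grasp_force: 6.3
clock: 10.25
position: [0.4358, 0.2416, 0.093]
ee_rot: [0.638, 0.77, 0.0, -0.0]
ft_force: [-0.2, 0.4, -0.1]
grip_width: 0.002
grasp_force: 0.0
[0.43581463 0.24156115 0.09296192] [-0.88728589  0.14752377  0.31353987  1.94116912 -0.05214563  1.06022035
 -0.36328124] [-5.46408889 -0.14063359 -1.83945286] 100.78139895501506
```

The cell was not held. I'll look from here.

Run:
```python
from h import *
w=snap('wrist','w3.png')
cv2.imwrite('pics/w3b.png',cv2.resize(w,(800,600),interpolation=2)[:,:,::-1])
```

```text
(no output)
```

View pics/w3b.png

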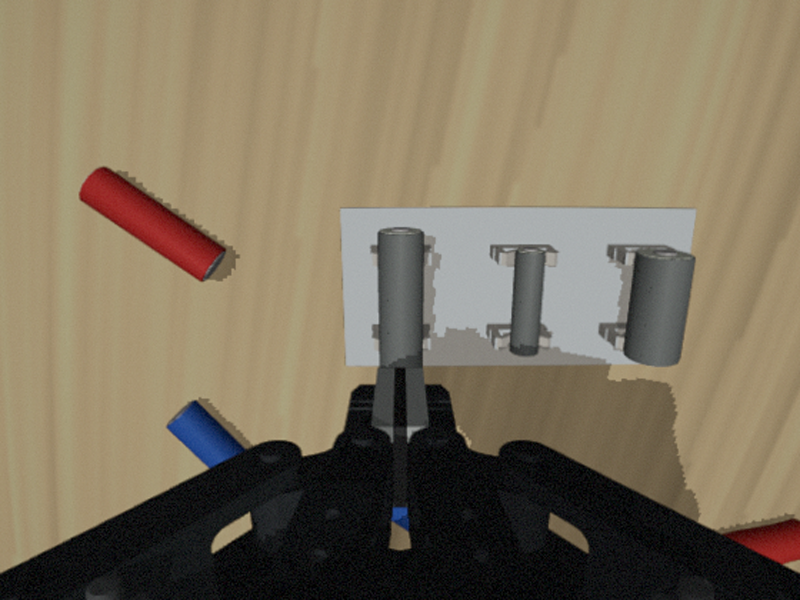

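The cell still lies in the rack. The closed fingertips appear about 28 to 30 mm shorter than the nominal TCP: the picture scale says so, and they closed on top of the cell with 12 N upward. I'll reopen and go down lower in small, force-checked steps.

```bash
python3 -m inch '[[[0,0,0],[0,0,0]],[[0,0,0.02],[0,0,0]],[[0,0,0.06],[0,0,0]],[[0,0,0.15],[0,0,0]],[[0,0,0.3],[0,0,0]],[[0,0,0.45],[0,0,0]],[[0,0,0.6],[0,0,0]],[[0,0,0.75],[0,0,0]],[[0,0,0.9],[0,0,0]],[[0,0,1],[0,0,0]]]' 0.55
python3 -m inch '[[[0,0,0.02],[0,0,0]],[[0,0,0.04],[0,0,0]],[[0,0,0.06],[0,0,0]],[[0,0,0.08],[0,0,0]],[[0,0,0.1],[0,0,0]],[[0,0,0.12],[0,0,0]],[[0,0,0.12],[0,0,0]],[[0,0,0.12],[0,0,0]],[[0,0,0.12],[0,0,0]],[[0,0,0.12],[0,0,0]]]'
python3 - <<'E'
from h import *
snap('wrist','w4.png')
print(manip.get_obs())
import numpy as np
# joint torque sanity; where should TCP appear in wrist view?
c=manip.camera_params('wrist');F=365.;T=np.linalg.inv(np.array(c['T_tool_cam']))
for p in([0.011,0,0],[.011,0,-.03]):
    q=T@np.r_[p,1];print(p,F*q[0]/-q[2]+280,F*-q[1]/-q[2]+210,-q[2])
E
```

```text
clock: 11.3
position: [0.4353, 0.2412, 0.0107]
ee_rot: [0.638, 0.77, -0.001, -0.0]
ft_force: [-0.5, 0.4, 0.6]
grip_width: 0.546
grasp_force: 0.0
clock: 12.3
position: [0.4358, 0.2416, 0.0026]
ee_rot: [0.638, 0.77, 0.0, -0.0]
ft_force: [-0.3, -0.4, 0.7]
grip_width: 0.546
grasp_force: 0.0
{'clock': 12.35, 'joint_pos': array([-0.86624049,  0.27997159,  0.30015413,  2.01176765, -0.10771624,
        0.86451023, -0.31890223]), 'joint_velocities': array([ 0.00048958,  0.00088973, -0.00111632, -0.00043035, -0.00020075,
        0.0017782 ,  0.00146864]), 'tau': array([ 5.81553959e-04, -4.75207365e+01,  3.68951194e+00, -3.03786349e+01,
        1.27117228e-02,  1.63376870e-03, -1.45800041e-04]), 'position': array([0.43576979, 0.24151939, 0.00255189]), 'ee_rot': array([ 6.37551970e-01,  7.70407346e-01,  7.40770833e-05, -2.33553615e-05]), 'ft_force': array([0.56018325, 0.13991546, 0.35753775]), 'torque': array([ 0.02789901, -0.06572069,  0.00831608]), 'grasp_force': 0.0, 'grip_width': 0.5507530699463548}
[0.011, 0, 0] 280.60683761755496 231.01147942778817 0.17979034619181555
[0.011, 0, -0.03] 280.8988393018106 255.47316903246931 0.15100905284385557
```

```bash
python3 -m inch '[[[0,0,0.02],[0,0,0]],[[0,0,0.04],[0,0,0]],[[0,0,0.06],[0,0,0]],[[0,0,0.08],[0,0,0]],[[0,0,0.08],[0,0,0]],[[0,0,0.08],[0,0,0]],[[0,0,0.08],[0,0,0]],[[0,0,0.08],[0,0,0]],[[0,0,0.08],[0,0,0]],[[0,0,0.08],[0,0,0]]]'
python3 -c "
from h import *
w=snap('wrist','w5.png');s=snap('side','s5.png')
o=np.zeros((600,800,3),np.uint8)
o[:,:400]=cv2.resize(w[150:390,190:350],(400,600),interpolation=2)
o[:300,400:]=cv2.resize(s[290:380,155:275],(400,300),interpolation=2)
cv2.imwrite('pics/w5b.png',o[:,:,::-1])"
```

```text
clock: 13.35
position: [0.4358, 0.2416, -0.0039]
ee_rot: [0.638, 0.77, 0.0, -0.0]
ft_force: [0.3, 0.0, -0.1]
grip_width: 0.552
grasp_force: 0.0
```

View pics/w5b.png

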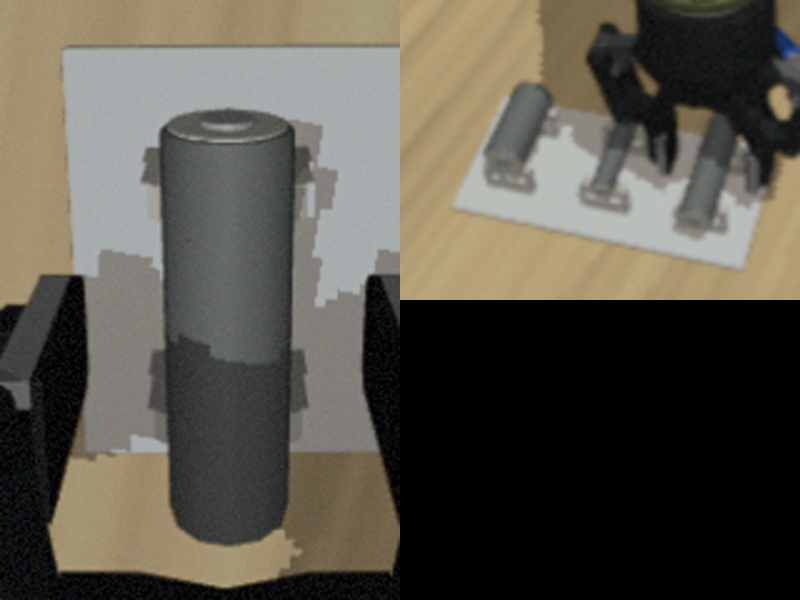

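At a reading below the bench the fingers still touch nothing, so the real tips sit well above the nominal TCP. I'll go 10 mm lower and grip.

```bash
python3 -m inch '[[[0,0,0.02],[0,0,0]],[[0,0,0.04],[0,0,0]],[[0,0,0.06],[0,0,0]],[[0,0,0.08],[0,0,0]],[[0,0,0.1],[0,0,0]],[[0,0,0.12],[0,0,0]],[[0,0,0.12],[0,0,0]],[[0,0,0.12],[0,0,0]],[[0,0,0.12],[0,0,0]],[[0,0,0.12],[0,0,0]]]'
python3 -m inch '[[[0,0,0],[0,0,0]],[[0,0,0],[0,0,0]],[[0,0,0],[0,0,0]],[[0,0,0],[0,0,0]],[[0,0,0],[0,0,0]],[[0,0,0],[0,0,0]],[[0,0,0],[0,0,0]],[[0,0,0],[0,0,0]],[[0,0,0],[0,0,0]],[[0,0,0],[0,0,0]]]' 0 45
```

```text
clock: 14.45
position: [0.4358, 0.2415, -0.0134]
ee_rot: [0.638, 0.77, 0.0, -0.0]
ft_force: [-0.5, 1.4, -0.5]
grip_width: 0.549
grasp_force: 0.0
clock: 15.45
position: [0.4362, 0.2417, -0.0133]
ee_rot: [0.638, 0.77, 0.0, 0.0]
ft_force: [4.9, 0.6, 2.6]
grip_width: 0.23
grasp_force: 44.0
```

Gripped: width 0.23 is about 20 mm, and 44 N. The cell centre therefore lies 44 mm behind the reported TCP. Now I'll lift and carry it to a viewing pose beside the holder.

```bash
python3 -m inch '[[[0,0,-0.05],[0,0,0]],[[0,0,-0.12],[0,0,0]],[[0,0,-0.22],[0,0,0]],[[0,0,-0.32],[0,0,0]],[[0,0,-0.43],[0,0,0]],[[0,0,-0.55],[0,0,0]],[[0,0,-0.67],[0,0,0]],[[0,0,-0.79],[0,0,0]],[[0,0,-0.9],[0,0,0]],[[0,0,-1],[0,0,0]]]' | tail -3
for i in 1 2 3 4 5; do python3 -m inch '[[[-0.09,-0.01,-0.02],[0,0,0]],[[-0.18,-0.03,-0.04],[0,0,0]],[[-0.28,-0.05,-0.06],[0,0,0]],[[-0.38,-0.06,-0.08],[0,0,0]],[[-0.48,-0.08,-0.11],[0,0,0]],[[-0.58,-0.1,-0.13],[0,0,0]],[[-0.68,-0.11,-0.15],[0,0,0]],[[-0.78,-0.13,-0.17],[0,0,0]],[[-0.87,-0.15,-0.19],[0,0,0]],[[-0.95,-0.16,-0.215],[0,0,0]]]' | tail -2; done
python3 -m inch '[[[-0.09,-0.01,-0.02],[0,0,0.06]],[[-0.18,-0.03,-0.04],[0,0,0.12]],[[-0.28,-0.05,-0.06],[0,0,0.18]],[[-0.38,-0.06,-0.08],[0,0,0.24]],[[-0.48,-0.08,-0.11],[0,0,0.3]],[[-0.65,-0.1,-0.15],[0,0,0.36]],[[-0.8,-0.13,-0.18],[0,0,0.42]],[[-0.95,-0.16,-0.215],[0,0,0.42]],[[-0.95,-0.16,-0.215],[0,0,0.42]],[[-0.95,-0.16,-0.215],[0,0,0.42]]]'
python3 - <<'E'
from h import *
w=snap('wrist','w6.png')
for i,p in enumerate([(.5065,-.19,.1),(.5065+.0048,-.155,.1),(.5065-.0048,-.225,.1)]):print(proj('wrist',np.array(p),'w6.png'))
cv2.imwrite('pics/w6b.png',cv2.resize(w,(800,600),interpolation=2)[:,:,::-1])
print(manip.get_obs()['joint_pos'])
E
```

```text
ft_force: [0.6, 0.2, -0.3]
grip_width: 0.224
grasp_force: 44.0
grip_width: 0.229
grasp_force: 44.0
grip_width: 0.233
grasp_force: 44.0
grip_width: 0.227
grasp_force: 44.0
grip_width: 0.228
grasp_force: 44.0
grip_width: 0.225
grasp_force: 44.0
clock: 22.45
position: [0.4455, -0.2211, 0.1696]
ee_rot: [0.756, 0.655, -0.0, -0.0]
ft_force: [0.2, 0.2, -0.9]
grip_width: 0.231
grasp_force: 44.1
[364.88062759 154.48813785]
[367.69401029  98.81207802]
[362.02237398 206.23939755]
[-0.38746711  0.06491545  0.7958444   1.87290639 -0.04935688  1.22404633
  0.28183005]
```

View pics/w6b.png

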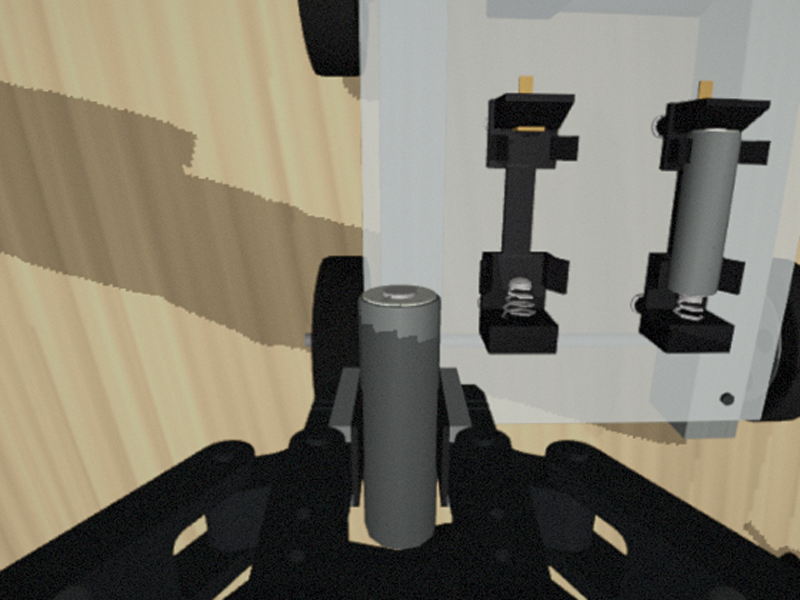

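The empty holder is at (525,220). Its stop wall is at the top (lead edge about y=95), the spring dome is at (520,283), and the floor bar spans y=168 to 252. The held cell's button face is at (399,296) and points the right way. Next I'll print an edge scan to fit the holder pose.

Run:
```python
from h import *
w=cv2.imread('pics/w6.png');g=w.max(axis=2)
for r in range(58,252,3):
    m=np.r_[0,(g[r,325:410]<75).astype(int),0];d=np.diff(m);s=np.where(d==1)[0]+325;e=np.where(d==-1)[0]+325
    print(r,[(int(a),int(b)) for a,b in zip(s,e) if b-a>2])
# spring bright spot
sub=g[185:235,345:385];print(np.argwhere(sub>110)[:].mean(0) if (sub>110).any() else 0)
for r in range(188,228,2):print(r,' '.join('%3d'%v for v in g[r,350:378:2]))
```

```text
58 []
61 []
64 []
67 [(351, 402)]
70 [(343, 402)]
73 [(342, 401)]
76 [(342, 399)]
79 [(342, 397)]
82 [(342, 396)]
85 [(342, 394)]
88 [(342, 363), (376, 392)]
91 [(341, 362), (381, 390)]
94 [(341, 390)]
97 [(341, 405)]
100 [(341, 405)]
103 [(341, 404)]
106 [(341, 404)]
109 [(341, 404)]
112 [(341, 389)]
115 [(341, 389)]
118 [(354, 375)]
121 [(354, 375)]
124 [(354, 374)]
127 [(354, 374)]
130 [(353, 374)]
133 [(354, 374)]
136 [(353, 374)]
139 [(353, 373)]
142 [(353, 373)]
145 [(353, 373)]
148 [(353, 373)]
151 [(353, 372)]
154 [(352, 372)]
157 [(352, 372)]
160 [(352, 372)]
163 [(352, 372)]
166 [(352, 372)]
169 [(351, 371)]
172 [(351, 371)]
175 [(351, 371)]
178 [(338, 386)]
181 [(338, 392)]
184 [(336, 398)]
187 [(336, 398)]
190 [(336, 398)]
193 [(336, 397)]
196 [(336, 357), (371, 397)]
199 [(336, 356), (372, 397)]
202 [(336, 356), (372, 397)]
205 [(336, 355), (362, 382)]
208 [(336, 354), (358, 362), (373, 381)]
211 [(336, 356), (370, 381)]
214 [(336, 353), (355, 363), (373, 381)]
217 [(336, 354), (371, 381)]
220 [(336, 361), (372, 384)]
223 [(336, 387)]
226 [(336, 389)]
229 [(336, 391)]
23
[... 622 characters left out ...]
  63  38  30  24  30  30  29  28  45  45
206  22  34  30  93 160 153 128 119 120 111  82  50  36  39
208  33  19  79 111  48  36  82 175 161 158 158 150  28  28
210  35  26  51  71  58  64  64  60  65  47  33  27  37  30
212  35  28  57 102 116 112 110 101  93  74  80  71  38  24
214  35  67  93  41  36  43  69 111 114 107 109  87  31  30
216  20  42  86  53  87 100 111 110  81  68  48  27  20  21
218   6  45  79  76 107  88  75  62  48  43  76  88  77   0
220  18  71  25  15  47  66  83 127 126 124 112  47  19  24
222  14  34  31  10  14  24   6  16   1  17  10  10   9  14
224   3   6  13  17  17  20   2  18   6   0  16  15   4   1
226  20  14   8   3  12  19  20  20  16  22   3   6  12  15
```

```bash
cat > fit.py <<'E'
from h import *
from scipy.optimize import least_squares
P=np.array([[47.5,-13.5,14.5],[47.5,13.5,14.5],[18,-15.5,-10.5],[18,-6.5,-10.5],[-20,-6.5,-10.5],[-29.4,0,-2.1],[-61,0,13.5]])/1e3
U=np.array([[402,66.5],[352,66],[389.5,116.7],[375.5,116.7],[371.3,177],[364,194],[365.5,246]])
wt=np.array([[1,1],[1,1],[1,1],[1,.5],[1,.0],[1,1],[1,1]])
top=[]
def W(q,p): c,s=np.cos(q[3]),np.sin(q[3]);return np.array([c*p[0]-s*p[1],s*p[0]+c*p[1],p[2]])+q[:3]
def f(q): return (np.array([proj('wrist',W(q,p),'w6.png') for p in P])-U).__mul__(wt).ravel()
r=least_squares(f,[.5065,-.19,.1,1.43])
print(r.x,np.degrees(r.x[3]));print(f(r.x).reshape(-1,2).round(1))
for n in('top','side'): print(n,[proj(n,W(r.x,np.array(p)/1e3)).round(1) for p in([44.5,0,14.5],[-61,0,13.5])])
np.save('seat.npy',r.x)
E
python3 fit.py
python3 - <<'E'
from h import *
t=cv2.imread('pics/top.png').max(axis=2)
for r in range(204,226,2):print(r,' '.join('%3d'%v for v in t[r,304:356:2]))
E
```

```text
[ 0.50606277 -0.18443038  0.11002765  1.43314451] 82.11313194398561
[[-0.6 -0.5]
 [ 1.4 -0.5]
 [-0.8  1.3]
 [-0.7  0.6]
 [ 0.1 -0. ]
 [-0.2 -1.2]
 [ 0.8  0.8]]
top [array([310.7, 211.6]), array([350.6, 217.6])]
side [array([287.6, 191. ]), array([307.1, 172.7])]
204 180 181 181 178 179 179 172 176 180 179 180 179 179 180 180 177 180 179 180 179 178 180 179 179 180 179
206 179 179 177 112 132 161 103  64 144 179 180 181 180 180 180 180 177 179 180 179 180 178 178 178 178 176
208 182 182 176  70  18  43  33  27 110 180 181 180 181 181 181 179 101 120 148 174 181 182 181 181 180 177
210 180 185 174  53  16  44  39  39 114 176 178 178 180 179 179 151  37  20  54 172 175 152 153 164 178 174
212 179 187 171  44  26  76  43  42  56  79 110 135 150 155 167 134  38  37  38  70  73  40  47  73 176 174
214 180 180 140  29  16  55  40  39  43  39  40  40  41  48  56  55  39  71  68  51  33  36  41  73 176 174
216 179 178 135  19  16  32  20  38  91  87  61  54  50  45  42  41  41 112  90  95  79  40  39  96 178 172
218 179 179 157 123 110  76  52  71 175 177 174 173 155 133 122  54  43  60  60  95  91  41  41 122 191 172
220 178 179 180 181 179 176 175 176 180 181 179 180 181 182 176  51  31  29  40  46  25  39  43 144 179 176
222 177 178 177 179 177 176 177 177 179 179 179 178 178 178 175 114  84  57  65  58  40  44  44 150 175 177
224 181 180 178 180 179 179 179 179 179 180 180 180 180 179 180 178 176 173 174 175 165 142 133 176 174 177
```

```bash
cat > plan.py <<'E'
from h import *
q=np.load('seat.npy'); q[3]
H=R.from_euler('z',q[3]).as_matrix(); CO=np.array([.0005,0,-.043])
def goal(th,lx,lz):
    t=np.radians(th); L=np.array([lx,0,lz])
    C=L+10.5*np.array([-np.sin(t),0,np.cos(t)])+35*np.array([np.cos(t),0,np.sin(t)])
    Rt=H@R.from_euler('y',-th,degrees=True).as_matrix()@np.diag([1,-1,-1.])  # tool axes
    return q[:3]+H@C/1e3-Rt@CO, Rt
def delta(p,M,p2,M2):
    return (M.T@(p2-p)/.08).round(3),(R.from_matrix(M.T@M2).as_rotvec(degrees=True)/45).round(3)
def cellL(p,M,th=None):
    c=H.T@(p+M@CO-q[:3])*1e3; b=H.T@M[:,0]; u=-(H.T@M[:,2]); return dict(C=c.round(1),F=(c-35*b).round(1),L=(c-35*b-10.5*u).round(1),B=(c+35*b-10.5*u).round(1),th=np.degrees(np.arcsin(b[2])).round(1))
E
python3 - <<'E'
from plan import *
o=manip.get_obs();p=np.array(o['position']);M=R.from_quat(o['ee_rot']).as_matrix()
for g in[(22,-23,30),(22,-23,-8.5),(22,-26,-8.5),(15,-26,-9.5)]:
    p2,M2=goal(*g);print(g,p2.round(4),delta(p,M,p2,M2));p,M=p2,M2
    print(cellL(p,M))
E
```

```text
(22, -23, 30) [ 0.509  -0.1635  0.1228] (array([0.819, 0.684, 0.583]), array([ 0.001,  0.489, -0.006]))
{'C': array([ 5.5, -0. , 52.8]), 'F': array([-26.9,  -0. ,  39.7]), 'L': array([-23.,  -0.,  30.]), 'B': array([41.9, -0. , 56.2]), 'th': np.float64(22.0)}
(22, -23, -8.5) [ 0.509  -0.1635  0.0843] (array([-0.18 ,  0.   ,  0.446]), array([0., 0., 0.]))
{'C': array([ 5.5, -0. , 14.3]), 'F': array([-26.9,  -0. ,   1.2]), 'L': array([-23. ,  -0. ,  -8.5]), 'B': array([41.9, -0. , 17.7]), 'th': np.float64(22.0)}
(22, -26, -8.5) [ 0.5086 -0.1664  0.0843] (array([-0.035, -0.   , -0.014]), array([0., 0., 0.]))
{'C': array([ 2.5,  0. , 14.3]), 'F': array([-29.9,   0. ,   1.2]), 'L': array([-26. ,   0. ,  -8.5]), 'B': array([38.9,  0. , 17.7]), 'th': np.float64(22.0)}
(15, -26, -9.5) [ 0.5082 -0.1688  0.0781] (array([-0.057,  0.   ,  0.061]), array([ 0.   , -0.156, -0.   ]))
{'C': array([ 5.1, -0. ,  9.7]), 'F': array([-28.7,  -0. ,   0.6]), 'L': array([-26. ,  -0. ,  -9.5]), 'B': array([41.6, -0. ,  8.6]), 'th': np.float64(15.0)}
```

```bash
python3 -m inch '[[[0.08,0.07,0.04],[0,0.05,0]],[[0.18,0.15,0.1],[0,0.11,0]],[[0.29,0.24,0.18],[0,0.17,0]],[[0.4,0.33,0.26],[0,0.24,0]],[[0.51,0.43,0.34],[0,0.31,0]],[[0.62,0.52,0.42],[0,0.37,0]],[[0.72,0.6,0.49],[0,0.43,0]],[[0.79,0.66,0.55],[0,0.48,0]],[[0.82,0.68,0.58],[0,0.49,-0.005]],[[0.82,0.68,0.58],[0,0.49,-0.005]]]'
cat > chk.py <<'E'
from plan import *
import sys
snap('wrist','w_%s.png'%sys.argv[1])
o=manip.get_obs();p=np.array(o['position']);M=R.from_quat(o['ee_rot']).as_matrix()
print(cellL(p,M),o['ft_force'].round(1))
w=cv2.imread('pics/w_%s.png'%sys.argv[1]).max(axis=2)
E
python3 chk.py g1
python3 - <<'E'
from plan import *
for n,p in(('lead L',(47.5,13.5,14.5)),('lead R',(47.5,-13.5,14.5)),('stop',(35,0,0)),('tip',(-29.4,0,0))):print(n,proj('wrist',q[:3]+H@np.array(p)/1e3,'w_g1.png').round(1))
o=manip.get_obs();M=R.from_quat(o['ee_rot']).as_matrix()
print('plus',proj('wrist',np.array(o['position'])+M@(CO+[.035,0,0]),'w_g1.png'))
g=cv2.imread('pics/w_g1.png').max(axis=2)
for r in range(30,215,6):
    m=np.r_[0,(g[r,200:360]<75).astype(int),0];d=np.diff(m);s=np.where(d==1)[0]+200;e=np.where(d==-1)[0]+200
    print(r,[(int(a),int(b)) for a,b in zip(s,e) if b-a>2])
E
```

```text
clock: 23.5
position: [0.5085, -0.1631, 0.1227]
ee_rot: [0.74, 0.645, 0.144, -0.126]
ft_force: [-0.1, -0.8, -1.5]
grip_width: 0.229
grasp_force: 44.0
{'C': array([ 5.7,  0.4, 53.2]), 'F': array([-26.8,   0.4,  40.1]), 'L': array([-22.9,   0.4,  30.3]), 'B': array([42. ,  0.4, 56.6]), 'th': np.float64(22.0)} [ 0.5 -0.1  0. ]
lead L [254.1 199.3]
lead R [307.8 199.3]
stop [280.8 225.7]
tip [280.9 347.7]
plus [280.56711956 206.61922527]
30 []
36 []
42 []
48 []
54 [(323, 360)]
60 [(322, 360)]
66 [(321, 360)]
72 [(320, 360)]
78 [(320, 360)]
84 [(320, 360)]
90 [(217, 221), (320, 360)]
96 [(320, 360)]
102 [(320, 360)]
108 [(239, 242), (320, 360)]
114 [(209, 212), (234, 237), (320, 360)]
120 [(320, 339)]
126 []
132 []
138 []
144 []
150 []
156 []
162 []
168 []
174 []
180 []
186 []
192 []
198 []
204 []
210 []
```

```bash
python3 -m inch '[[[-0.02,0.005,0.04],[0,0,0]],[[-0.04,0.005,0.09],[0,0,0]],[[-0.06,0.005,0.14],[0,0,0]],[[-0.08,0.005,0.19],[0,0,0]],[[-0.1,0.005,0.24],[0,0,0]],[[-0.12,0.005,0.29],[0,0,0]],[[-0.14,0.005,0.34],[0,0,0]],[[-0.15,0.005,0.38],[0,0,0]],[[-0.165,0.005,0.41],[0,0,0]],[[-0.165,0.005,0.41],[0,0,0]]]'
python3 chk.py g2
```

```text
clock: 24.55
position: [0.509, -0.1635, 0.0876]
ee_rot: [0.74, 0.645, 0.144, -0.126]
ft_force: [0.2, 0.9, -1.0]
grip_width: 0.23
grasp_force: 44.0
{'C': array([ 5.4, -0.1, 17.8]), 'F': array([-27. ,  -0.1,   4.7]), 'L': array([-23.1,  -0.1,  -5. ]), 'B': array([41.8, -0.1, 21.2]), 'th': np.float64(22.1)} [-0.2 -1.1  0.2]
```

```bash
python3 -m inch '[[[-0.005,0,0.012],[0,0,0]],[[-0.01,0,0.024],[0,0,0]],[[-0.015,0,0.036],[0,0,0]],[[-0.02,0,0.048],[0,0,0]],[[-0.023,0,0.058],[0,0,0]],[[-0.023,0,0.058],[0,0,0]],[[-0.023,0,0.058],[0,0,0]],[[-0.023,0,0.058],[0,0,0]],[[-0.023,0,0.058],[0,0,0]],[[-0.023,0,0.058],[0,0,0]]]'
python3 chk.py g3
```

```text
clock: 25.6
position: [0.5092, -0.1635, 0.083]
ee_rot: [0.74, 0.645, 0.145, -0.125]
ft_force: [0.0, 0.7, 2.7]
grip_width: 0.225
grasp_force: 44.1
{'C': array([ 5.5, -0.2, 13. ]), 'F': array([-27. ,  -0.2,  -0.1]), 'L': array([-23. ,  -0.2,  -9.9]), 'B': array([41.9, -0.2, 16.4]), 'th': np.float64(22.1)} [-0.7 -0.1  1.6]
```

The flat end touches the floor at about 2 N, which matches the plan. Now back against the spring.

```bash
python3 -m inch '[[[-0.01,0,-0.004],[0,0,0]],[[-0.02,0,-0.008],[0,0,0]],[[-0.03,0,-0.012],[0,0,0]],[[-0.035,0,-0.014],[0,0,0]],[[-0.035,0,-0.014],[0,0,0]],[[-0.035,0,-0.014],[0,0,0]],[[-0.035,0,-0.014],[0,0,0]],[[-0.035,0,-0.014],[0,0,0]],[[-0.035,0,-0.014],[0,0,0]],[[-0.035,0,-0.014],[0,0,0]]]'
python3 chk.py g4
```

```text
clock: 26.65
position: [0.5088, -0.1664, 0.0829]
ee_rot: [0.74, 0.645, 0.145, -0.125]
ft_force: [0.9, 3.0, 1.7]
grip_width: 0.227
grasp_force: 44.1
{'C': array([ 2.5, -0.2, 12.9]), 'F': array([-29.9,  -0.2,  -0.2]), 'L': array([-25.9,  -0.2, -10. ]), 'B': array([38.9, -0.2, 16.3]), 'th': np.float64(22.1)} [0.7 3.2 2.4]
```

The spring pushes back with 3 N. Now I'll rotate the button end down onto the slant.

```bash
python3 -m inch '[[[-0.008,0,0.008],[0,-0.02,0]],[[-0.016,0,0.016],[0,-0.04,0]],[[-0.024,0,0.024],[0,-0.06,0]],[[-0.032,0,0.032],[0,-0.08,0]],[[-0.04,0,0.04],[0,-0.1,0]],[[-0.048,0,0.05],[0,-0.125,0]],[[-0.054,0,0.056],[0,-0.145,0]],[[-0.057,0,0.058],[0,-0.156,0]],[[-0.057,0,0.058],[0,-0.156,0]],[[-0.057,0,0.058],[0,-0.156,0]]]'
python3 chk.py g5
```

```text
clock: 27.7
position: [0.5087, -0.1692, 0.0771]
ee_rot: [0.748, 0.651, 0.099, -0.085]
ft_force: [0.2, -0.6, 4.9]
grip_width: 0.227
grasp_force: 44.4
{'C': array([ 4.7, -0.4,  8.7]), 'F': array([-29.1,  -0.4,  -0.4]), 'L': array([-26.3,  -0.5, -10.5]), 'B': array([41.3, -0.5,  7.6]), 'th': np.float64(15.0)} [1.4 0.7 5.3]
```

The cell now rests on both the spring and the slant: axial force is about 0 and vertical is 5 N. I'll release it and back out along the tool axis.

```bash
python3 -m inch '[[[0,0,0],[0,0,0]],[[0,0,0],[0,0,0]],[[0,0,0],[0,0,0]],[[0,0,0],[0,0,0]],[[0,0,-0.02],[0,0,0]],[[0,0,-0.1],[0,0,0]],[[0,0,-0.25],[0,0,0]],[[0,0,-0.45],[0,0,0]],[[0,0,-0.65],[0,0,0]],[[0,0,-0.8],[0,0,0]]]' 0.5
python3 - <<'E'
from plan import *
o=manip.get_obs();p=np.array(o['position']);M=R.from_quat(o['ee_rot']).as_matrix()
Rt=H@np.diag([1,-1,-1.])
snap('wrist','w_rel.png')
for z in(30,):
    tip=np.array([12,0,z]);p2=q[:3]+H@tip/1e3-Rt@np.array([0,0,-.028])
    print(p,p2,delta(p,M,p2,Rt))
g=cv2.imread('pics/w_rel.png')
cv2.imwrite('pics/rel.png',cv2.resize(g[60:420,140:420],(467,600)))
E
```

```text
clock: 28.75
position: [0.5065, -0.1864, 0.1409]
ee_rot: [0.748, 0.651, 0.099, -0.085]
ft_force: [0.8, 0.3, 0.5]
grip_width: 0.499
grasp_force: 0.0
[ 0.50648785 -0.18637196  0.14092813] [ 0.50770938 -0.17254389  0.11202765] (array([ 0.074, -0.01 ,  0.394]), array([ 0.004, -0.334, -0.001]))
```

```bash
python3 -m inch '[[[0,0,0],[0,-0.04,0]],[[0.01,0,0],[0,-0.08,0]],[[0.02,0,0.02],[0,-0.13,0]],[[0.03,0,0.06],[0,-0.18,0]],[[0.04,0,0.12],[0,-0.23,0]],[[0.05,0,0.2],[0,-0.28,0]],[[0.06,-0.005,0.27],[0,-0.32,0]],[[0.074,-0.01,0.33],[0,-0.334,0]],[[0.074,-0.01,0.38],[0,-0.334,0]],[[0.074,-0.01,0.394],[0,-0.334,0]]]' 0 30
cat > tip.py <<'E'
from plan import *
o=manip.get_obs();p=np.array(o['position']);M=R.from_quat(o['ee_rot']).as_matrix()
print('tip',(H.T@(p+M@np.array([0,0,-.028])-q[:3])*1e3).round(2),'lean',(H.T@M[:,2]).round(3),o['ft_force'].round(1),o['grip_width'])
E
python3 tip.py
```

```text
clock: 29.8
position: [0.507, -0.1716, 0.1095]
ee_rot: [0.754, 0.657, 0.0, -0.0]
ft_force: [-0.8, 0.5, 1.4]
grip_width: 0.004
grasp_force: 0.2
tip [12.83  0.85 27.49] lean [ 0.001 -0.    -1.   ] [-0.8  0.5  1.4] 0.0037637705211465648
```

```bash
python3 -m inch '[[[0,0.005,0.01],[0,0,0]],[[0,0.005,0.02],[0,0,0]],[[0,0.005,0.03],[0,0,0]],[[0,0.005,0.04],[0,0,0]],[[0,0.005,0.05],[0,0,0]],[[0,0.005,0.06],[0,0,0]],[[0,0.005,0.07],[0,0,0]],[[0,0.005,0.07],[0,0,0]],[[0,0.005,0.07],[0,0,0]],[[0,0.005,0.07],[0,0,0]]]' | grep ft; python3 tip.py
python3 -m inch '[[[0,0,0.01],[0,0,0]],[[0,0,0.015],[0,0,0]],[[0,0,0.02],[0,0,0]],[[0,0,0.025],[0,0,0]],[[0,0,0.03],[0,0,0]],[[0,0,0.035],[0,0,0]],[[0,0,0.035],[0,0,0]],[[0,0,0.035],[0,0,0]],[[0,0,0.035],[0,0,0]],[[0,0,0.035],[0,0,0]]]' | grep ft; python3 tip.py
```

```text
ft_force: [-0.4, -1.4, 5.6]
tip [12.57 -0.18 22.62] lean [-0.    -0.002 -1.   ] [-0.4 -1.4  5.6] 0.00034244568261535864
ft_force: [-0.1, -0.9, 8.4]
tip [12.34 -0.51 20.17] lean [-0.    -0.003 -1.   ] [-0.1 -0.9  8.4] 0.0011674784978730336
```

Contact came at the expected height (about 24). I'll press on in steps.

```bash
for i in 1 2; do python3 -m inch '[[[0,0,0.008],[0,0,0]],[[0,0,0.016],[0,0,0]],[[0,0,0.022],[0,0,0]],[[0,0,0.028],[0,0,0]],[[0,0,0.035],[0,0,0]],[[0,0,0.035],[0,0,0]],[[0,0,0.035],[0,0,0]],[[0,0,0.035],[0,0,0]],[[0,0,0.035],[0,0,0]],[[0,0,0.035],[0,0,0]]]' | grep ft; python3 tip.py; done
```

```text
ft_force: [-2.0, -1.3, 12.2]
tip [12.12 -0.6  17.73] lean [-0.    -0.003 -1.   ] [-2.  -1.3 12.2] -0.003184189031869649
ft_force: [-4.8, -2.1, 15.9]
tip [11.83 -0.31 15.  ] lean [-0.001 -0.002 -1.   ] [-4.8 -2.1 15.9] 0.0006468578768345776
```

The force rises faster than I expected (16 N with about 1.3 mm of progress per step). I'll look with one composite picture before pressing harder.

Run:
```python
from h import *
w=snap('wrist','wp.png');s=snap('side','sp.png')
rel=cv2.imread('pics/w_rel.png')[:,:,::-1]
o=np.zeros((600,800,3),np.uint8)
o[:300,:400]=cv2.resize(w[130:280,180:380],(400,300),interpolation=cv2.INTER_CUBIC)
o[300:,:400]=cv2.resize(rel[160:340,160:400],(400,300),interpolation=cv2.INTER_CUBIC)
o[:,400:]=cv2.resize(s[140:212,266:314],(400,600),interpolation=cv2.INTER_CUBIC)
o=np.clip(o.astype(float)*1.5,0,255).astype(np.uint8)
cv2.imwrite('pics/comp.png',o[:,:,::-1])
```

```text
(no output)
```

View pics/comp.png

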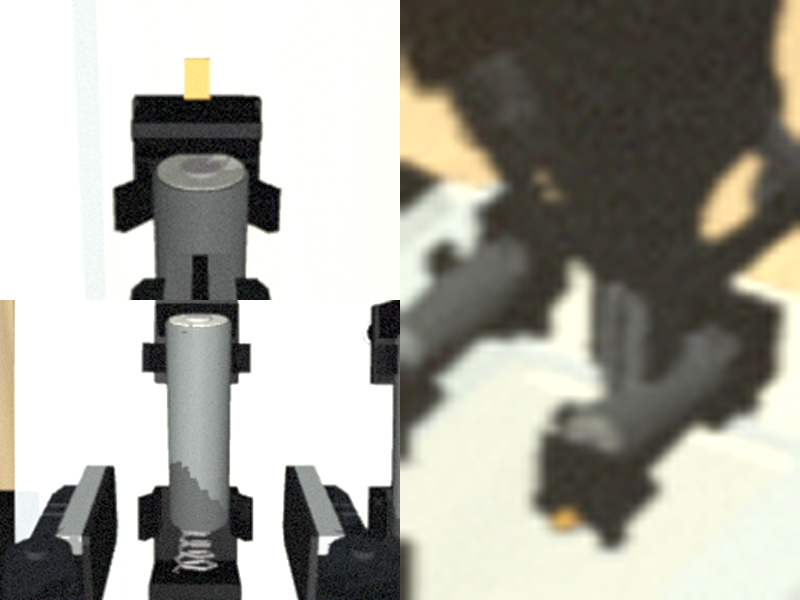

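The picture shows the cell centred between ears and stop wall, flat end at the spring, button face at (201,172) in the crop and still somewhat raised. Nothing is jammed. I'll solve the tilt from the face row.

Run:
```python
from plan import *
for s in(0,3,5.3):
  for th in(0,3,6,9,12,15):
    t=np.radians(th);zB=-10.5+70*np.sin(t);xB=35+max(0,zB+2.5)*.554
    fc=np.array([xB-10.5*np.sin(t),0,zB+10.5*np.cos(t)-s])
    up=fc+10.5*np.array([-np.sin(t),0,np.cos(t)])
    print(s,th,[proj('wrist',q[:3]+H@v/1e3,'wp.png').round(1)[1] for v in(fc,up)], 'lead row',proj('wrist',q[:3]+H@np.array([44.5,0,14.5-s])/1e3,'wp.png').round(1), 'toptip', round((-10.5+ (22-xB+70*np.cos(t))*np.tan(t)+21/np.cos(t)-s),1))
```

```text
0 0 [np.float64(215.3), np.float64(222.7)] lead row [279.5 203.4] toptip 10.5
0 3 [np.float64(219.0), np.float64(228.0)] lead row [279.5 203.4] toptip 13.5
0 6 [np.float64(222.8), np.float64(233.5)] lead row [279.5 203.4] toptip 16.6
0 9 [np.float64(223.0), np.float64(235.2)] lead row [279.5 203.4] toptip 19.4
0 12 [np.float64(222.3), np.float64(236.0)] lead row [279.5 203.4] toptip 22.0
0 15 [np.float64(221.6), np.float64(236.8)] lead row [279.5 203.4] toptip 24.4
3 0 [np.float64(213.4), np.float64(220.5)] lead row [279.5 201.5] toptip 7.5
3 3 [np.float64(216.9), np.float64(225.7)] lead row [279.5 201.5] toptip 10.5
3 6 [np.float64(220.6), np.float64(231.0)] lead row [279.5 201.5] toptip 13.6
3 9 [np.float64(220.8), np.float64(232.6)] lead row [279.5 201.5] toptip 16.4
3 12 [np.float64(220.0), np.float64(233.4)] lead row [279.5 201.5] toptip 19.0
3 15 [np.float64(219.3), np.float64(234.1)] lead row [279.5 201.5] toptip 21.4
5.3 0 [np.float64(212.0), np.float64(218.9)] lead row [279.5 200.1] toptip 5.2
5.3 3 [np.float64(215.4), np.float64(223.9)] lead row [279.5 200.1] toptip 8.2
5.3 6 [np.float64(219.0), np.float64(229.1)] lead row [279.5 200.1] toptip 11.3
5.3 9 [np.float64(219.1), np.float64(230.7)] lead row [279.5 200.1] toptip 14.1
5.3 12 [np.float64(218.4), np.float64(231.4)] lead row [279.5 200.1] toptip 16.7
5.3 15 [np.float64(217.6), np.float64(232.1)] lead row [279.5 200.1] toptip 19.1
```

The tilt is about 6 to 9 degrees, so the cell is entering the ears. I'll keep pressing in smaller steps and stop below 22 N.

```bash
python3 -m inch '[[[0,0,0.004],[0,0,0]],[[0,0,0.008],[0,0,0]],[[0,0,0.012],[0,0,0]],[[0,0,0.016],[0,0,0]],[[0,0,0.02],[0,0,0]],[[0,0,0.02],[0,0,0]],[[0,0,0.02],[0,0,0]],[[0,0,0.02],[0,0,0]],[[0,0,0.02],[0,0,0]],[[0,0,0.02],[0,0,0]]]' | grep ft; python3 tip.py
```

```text
ft_force: [1.8, -2.6, 5.4]
tip [12.73 -0.19 12.4 ] lean [-0.    -0.002 -1.   ] [ 1.8 -2.6  5.4] 0.001318992360003506
```

It popped through: force dropped from 16 to 5.4 N. A slight further press will seat it.

```bash
for i in 1 2; do python3 -m inch '[[[0,0,0.004],[0,0,0]],[[0,0,0.008],[0,0,0]],[[0,0,0.012],[0,0,0]],[[0,0,0.016],[0,0,0]],[[0,0,0.02],[0,0,0]],[[0,0,0.02],[0,0,0]],[[0,0,0.02],[0,0,0]],[[0,0,0.02],[0,0,0]],[[0,0,0.02],[0,0,0]],[[0,0,0.02],[0,0,0]]]' | grep ft; python3 tip.py; done
```

```text
ft_force: [1.2, -2.2, 9.0]
tip [12.72 -0.27 11.08] lean [-0.    -0.002 -1.   ] [ 1.2 -2.2  9. ] 0.0050947557077338146
ft_force: [0.1, -2.1, 12.6]
tip [12.62 -0.34  9.79] lean [-0.    -0.002 -1.   ] [ 0.1 -2.1 12.6] 0.0011966203144032107
```

The stiffness is now just the rubber mounts (about 2.8 N/mm), so the cell is home. I'll retract and check numerically.

```bash
for i in 1 2; do python3 -m inch '[[[0,0,-0.03],[0,0,0]],[[0,0,-0.1],[0,0,0]],[[0,0,-0.2],[0,0,0]],[[0,0,-0.3],[0,0,0]],[[0,0,-0.42],[0,0,0]],[[0,0,-0.54],[0,0,0]],[[0,0,-0.66],[0,0,0]],[[0,0,-0.78],[0,0,0]],[[0,0,-0.9],[0,0,0]],[[0,0,-0.95],[0,0,0]]]' | grep -E 'clock|ft'; done
python3 - <<'E'
from plan import *
snap('wrist','wf.png');t=snap('top','tf.png')
g=cv2.imread('pics/wf.png').max(axis=2)
def P(n,p,f=None):return proj(n,q[:3]+H@np.array(p)/1e3,f).round(1)
for nm,p in(('plus top',(35,0,10.5)),('plus ctr',(35,0,0)),('lead',(44.5,0,14.5)),('minus top',(-35,0,10.5)),('blk',(-47,0,13.5)),('sideL',(0,10.5,0)),('sideR',(0,-10.5,0))):print(nm,P('wrist',p,'wf.png'))
c=int(P('wrist',(0,0,10.5),'wf.png')[0])
print('col',c,[(r,int(g[r,c-1:c+2].mean())) for r in range(130,290,3)])
for r in(185,195,205):print(r,g[r,c-30:c+30:2])
T=t.max(axis=2)
for nm,p in(('plus',(35,0,10.5)),('minus',(-35,0,10.5)),('f+',(35,80,10.5)),('f-',(35,-80,10.5))):print(nm,P('top',p))
for r in range(206,226,2):print(r,' '.join('%3d'%v for v in T[r,304:356:2]))
print('filled')
for r in range(178,198,2):print(r,' '.join('%3d'%v for v in T[r,308:360:2]))
E
```

```text
clock: 37.9
ft_force: [-0.3, 0.4, 0.1]
clock: 38.9
ft_force: [0.2, 0.6, -0.2]
plus top [279.2 166.9]
plus ctr [279.2 164.8]
lead [279.2 155.8]
minus top [279.3 247.4]
blk [279.4 261.6]
sideL [267.1 205.1]
sideR [291.4 205.1]
col 279 [(130, 177), (133, 180), (136, 177), (139, 189), (142, 190), (145, 190), (148, 154), (151, 18), (154, 50), (157, 20), (160, 13), (163, 57), (166, 131), (169, 121), (172, 121), (175, 120), (178, 121), (181, 121), (184, 120), (187, 121), (190, 117), (193, 82), (196, 84), (199, 81), (202, 81), (205, 82), (208, 79), (211, 83), (214, 83), (217, 80), (220, 81), (223, 79), (226, 80), (229, 77), (232, 77), (235, 79), (238, 79), (241, 79), (244, 79), (247, 88), (250, 94), (253, 76), (256, 6), (259, 10), (262, 19), (265, 11), (268, 12), (271, 17), (274, 13), (277, 19), (280, 21), (283, 19), (286, 17), (289, 22)]
185 [178 180 180 181 183 180 182 181 181 108 101 110 113 119 122 124 124  98
 104  96  71 174 181 180 180 179 181 179 181 179]
195 [174 181 181 182 181 180 181 182 182  91  65  71  73  77  78  81  82  78
  78  70  60 174 182 181 179 180 181 178 181 179]
205
[... 1663 characters left out ...]
 161 158 160 157 159 156 156 159 159 162 162 162 154
186 181 161 113 179 183 162 129 148 155 158 158 161 160 160 159 159 159 157 159 158 157 160 161 163 165 165
188 176 137 150 181 180 136 139 145 149 152 155 155 155 155 160 158 158 157 158 159 160 160 160 163 163 162
190 171  89 157 178 171 126 143 146 148 151 153 155 157 158 160 162 159 158 161 160 159 159 161 162 163 163
192 150 118 173 175 154 131 142 147 150 154 153 156 156 158 162 162 161 162 162 160 159 160 159 162 161 160
194 121 136 170 170 141 140 144 148 150 152 156 157 156 158 161 163 163 162 161 159 155 155 159 159 161 159
196  80 158 167 159 137 142 146 150 152 154 157 157 158 158 161 163 163 162 161 160 157 156 153 150 156 158
```

```bash
python3 -c "
from workcell import manip
print(manip.hand_in())"
```

```text
the job is handed in; nothing more can be done
None
```

I loaded the long cell into the empty holder, flat end against the spring. The button end popped between the ears at about 16 N, the last camera check puts the cell home to about 1 mm, and I handed the job in at about 39 s of the 70 s, with the gripper clear of everything.

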